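Open the guard of a pellet ejector and eject the slug

TASK

A pressed slug is stuck in the bore of the ejector fixture, behind a sliding guard locked by a spring index plunger. Pull the plunger's knob up to free the guard, slide the guard fully open and let the plunger drop into the second hole so that the guard is locked open; then push the ejector rod fully home, regripping it further back on the way, so that the slug falls into the catch tray. Leave the flask, vial, die body and mortar where they stand.

Things in the scene. Friction and masses are not known exactly. Their poses are not given: they have to be found in the camera images.
- ejector_fixture: Fixed metal fixture; origin on the worktop straight under the bore mouth, z up. Bore, rod and housing share an axis along its +y at x = 0, z = 36 mm. Along y (mm): rod housing (round, 36 mm) -208 to -93; open gap (rod exposed, base plate top z = 8) -93 to 0; die block 0 to 50 (x -35 to 75, top z = 58); catch tray 50 to 110. Base plate x -43 to 43, at the block to 83.
- bore_mouth (a point): Centre of the mouth of the bore (16 mm diameter, right through the 50 mm block), on the block's face at fixture y = 0, 36 mm above the worktop. Axes as the fixture.
- tray_centre (a point): Centre of the catch tray's floor, 8 mm above the worktop; inside 66 mm (x) by 60 mm (y), walls to 26 mm above the worktop. The bore's far end opens above it.
- guard (a joint): Sliding steel guard, m: 0 closed, 0.045 fully open at its second index hole (end stop 0.0455). Opens along fixture +x, friction about 2 N. Angle plate 40 mm wide (x): flange on the block (top z = 63 mm, fixture y -9 to 45) and a skirt hanging before the bore mouth (fixture y -9 to -4, z 12 to 63 mm). It carries the index plunger and its knob.
- index_knob (a joint): Lift of the spring plunger's knob, m: 0 pin fully down in a hole, 0.012 end stop. The pin clears the hole above 0.008 (lift about 10 mm). Spring 6 N at 0, 11 N at 0.011. Let go between the holes, the pin rides on the rail at about 0.008; it springs back to 0 in the second hole when the guard is open.
- knob_centre (a point): Centre of the black round plunger knob, 21 mm diameter and 25 mm tall (fixture z 82 to 107 mm when down), standing upright on the guard at fixture y = 32 mm, x = guard value. Below it a 14 mm wide steel barrel stands on the flange. Rises and slides with the knob. Axes as the fixture.
- ejector_rod (a joint): Position of the rod along fixture +y, in m: starts at 0 to 0.012, 0.097 is fully home (end stop, collar against the block face). Friction about 3 N; it stays where it is left. It cannot pass the guard's skirt until the guard is open.
- rod_tip (a point): Front end of the steel ejector rod, on its axis: 12 mm diameter, 158 mm long, level along fixture y, its rear inside the housing. Fixture y = -42 mm + rod value.
- collar_centre (a point): Centre of the clamp collar on the rod: 18 mm diameter, 8 mm long, its front face 55 mm behind the rod tip. Fixture y = -101 mm + rod value; partly inside the housing at the start. The bare rod can be gripped in the gap before and behind it.
- slug_centre (a point): Centre of the pressed white slug, a loose cylinder 13.6 mm diameter and 14 mm long lying in the bore along fixture y. The rod pushes it out into the tray.
- flask: Glass conical flask, 69 mm diameter, 109 mm tall, standing free near the die block on the robot's side. Origin at the centre of its underside. Leave alone.
- vial: Small glass vial with screw cap, 23 mm diameter, 47 mm tall, standing free near the fixture. Origin at the centre of its underside. Leave alone.
- die_body: Steel die body, 50 mm diameter, 40 mm tall, standing free near the fixture. Origin at the centre of its underside. Leave alone.
- mortar: Small agate mortar, 66 mm diameter, 21 mm tall, standing free near the fixture. Origin at the centre of its underside. Leave alone.

How it is judged:
On the way, in this order (a step that is already met when the one before it is completed fails the run):
1. the plunger is pulled out of the first hole while the guard is still closed (value of joint index_knob above 0.007 m and value of joint guard below 0.006 m), for 0.05 s.
2. the guard is fully open with the plunger down in the second hole (value of joint guard above 0.043 m and value of joint index_knob below 0.002 m), for 0.2 s.
3. the rod is let go partway in, to be regripped (value of joint ejector_rod between 0.038 and 0.09 m and contact force between the fingers and ejector_rod below 0.2 N), for 0.1 s.
At the end, for the whole second after the job is handed in: Guard open (at least 43 mm) and locked with the plunger down in the second hole (within 2 mm), ejector rod within 3 mm of fully home, slug lying at rest inside the catch tray (all of step 2 and value of joint ejector_rod above 0.094 m and y of slug_centre in the frame of ejector_fixture between 0.053 and 0.111 m and x of slug_centre in the frame of ejector_fixture between -0.034 and 0.034 m and height (world z) of slug_centre below 0.022 m and linear speed of slug below 0.03 m/s); the robot touches nothing.
It fails at once if flask, vial, die body or mortar moved more than 20 mm or tipped (distance of any of flask, vial, die_body, mortar from where it was at the start of the episode above 0.02 m or angle between any of flask, vial, die_body, mortar's own z axis and vertical above 0.4 rad).
It also fails if it takes over 51 s, if anything falls off the work surface, if the arm or the gripper's body presses on something with over 40 N, if the wrist force passes 120 N, or if a joint passes its speed limit or range.

ROBOT

A 6-joint arm with a two-finger parallel gripper is mounted at the origin on a cart in front of the work surface, level with it; the furniture and walls round the work are solid. World frame = base frame: x ahead of the robot, y to its left, z up, the work surface at z = 0. Lengths are in m, angles in rad, forces in N, time in s.
With the tool pointing down it reaches from about 0.2 to 0.875 m from the base axis. Payload 3.4 kg.
Tool frame: the origin (TCP) lies between the finger pads; the fingertips stand 25 mm ahead of it and the grasp point (between the pads) lies 6 mm ahead of it (r.nose_length is the z of the fingertips in the tool frame, in m); z points along the fingers, y is the line along which they close (so a half turn about z gives the same grasp; the last joint's range is limited). The gripper opens to 94 mm and grips with 3 to 60 N. Pads are 16 mm wide; open, the fingers measure 119 mm over their backs; the gripper's body (75 mm by 177 mm) begins 78 mm behind the grasp point.
Start: joints at [-1.262, 0.276, 1.505, -0, 1.361, -0.121], TCP at [0.24, -0.523, 0.23] pointing down, gripper open.
Joint ranges: [-2.89, 2.89], [-0.75, 2.08], [0.22, 2.7], [-1.18, 4.32], [0.11, 2.71], [-2.7, 2.7]. Speed limits (rad/s): [2.57, 2.57, 3.14, 3.14, 3.14, 3.14].

INTERFACE

Orientations are given as a unit quaternion [w, x, y, z].
In Python, from plant import r, gripper_to, inverse_kinematics, vision, models, telemetry gives the robot as it stands. Calls block until the motion is done:
- r.move_to(position, orientation): joint-space move of the TCP to a pose.
- r.move_l(position, rot=None, vel=0.15, guard=None): straight line of the TCP; rot=None keeps the orientation; vel is the mean speed in m/s. With guard (N) it stops when the force on the tool has changed by that much, and returns True; else False.
- r.movej(angles): joint-space move.
- gripper_to(opening, f_grip=None): finger opening in m; f_grip is the grip in N (None keeps the last); returns when the fingers have stopped.
- r.hold(seconds).
- inverse_kinematics(position, orientation): joint angles nearest the present ones, or None.
- vision.snapshot(name): name is "side" or "top" or "wrist"; returns the picture (400x640x3 uint8, red, green, blue); there is no depth.
- vision.get_calibration(name): a dict with "fx", "fy", "cx", "cy" (pixels), "position" and "orientation" of the camera in the world. Camera axes: x right, y down, z forward; pixel columns grow to the right and rows downward; lengths in m; the calibration is good to about 2 mm. A picture is of the moment at which its call begins: read the wrist's pose just before it. get_calibration takes no time and is no camera call; for the wrist camera it gives the pose at the moment of the call.
A pose or a line that the arm cannot do raises r.PlanningError and nothing moves.
- r.sign_off(): hands the job in; it is judged then, once.
Trained networks look in the newest picture that a camera, given by its name, has taken for a name from the list of things; names that differ only in an ending like _2 or _b are one class to them, and where a whole thing is asked for, a point or a joint stands for the part that bears it (a point fixed in the world has none). Each returns a list of dicts, best first, with "score" (0 to 1); they miss things now and then, are a little off and sometimes report something else, mostly with a low value. They report only what shows in the picture. A call takes as long as a camera call.
- models.boxes_of(thing, camera): "at" ([x, y, z] in m, in world coordinates, good to about 4 mm: the middle of the surface that is visible of it).
- models.regions_of(thing, camera): "pixels" (400x640 bool, what is visible of it).
- models.mark_of(thing, camera): "at" ([x, y, z] in m, in world coordinates, good to about 4 mm: a listed point, or the origin of a listed thing).
Readings, each from a call of its own:
- telemetry.current_t(): time.
- telemetry.current_joints(): joint angles.
- telemetry.current_dq(): joint speeds.
- telemetry.current_joint_efforts(): joint torques, N m.
- telemetry.current_ee_pos(): TCP position.
- telemetry.current_tool_rot(): TCP orientation.
- telemetry.current_wrist_force(): force on the tool from outside, world axes, zero at the start.
- telemetry.current_torque(): the same for the moment, N m.
- telemetry.current_opening(): finger opening in m.
- telemetry.current_finger_force(): force on a finger pad.
Only numpy, scipy, OpenCV 4.12 (cv2) and the standard library are available. Lean on these libraries where they do the work, as an engineer would, in place of code of your own. Each camera call takes 0.05 s, during which the arm holds its last target. There are 200 camera calls.

## Working session

There is one attempt and no reset: what is moved stays moved. The work goes in short steps, each a Python script; the robot and the scene stay as the last script left them, time stands still between calls to the robot, and variables do not carry over. Pictures are saved under pics/ and viewed, at most 10 in all, crops included, and the job is handed in when it is done.

```bash
mkdir -p pics; ls; python3 - <<'E'
from plant import r, vision, models, telemetry
import cv2, numpy as np
for c in ("top","side"):
    im=vision.snapshot(c); cv2.imwrite(f"pics/{c}0.png",im[:,:,::-1])
    for n in ["bore_mouth","tray_centre","knob_centre","rod_tip","collar_centre","ejector_fixture","flask","vial","die_body","mortar"]:
        try:
            print(c,n,[(np.round(d["at"],4).tolist(),round(d["score"],2)) for d in models.mark_of(n,c)[:2]])
        except Exception as e: print(c,n,e)
    k=vision.get_calibration(c); print(k)
print(telemetry.current_t(), telemetry.current_tool_rot())
E
```

```text
pics
top bore_mouth [([0.5159, 0.0464, 0.0362], 0.95)]
top tray_centre [([0.5077, 0.1281, 0.0076], 0.86)]
top knob_centre [([0.5101, 0.0751, 0.093], 0.63)]
top rod_tip [([0.5089, 0.125, 0.0051], 0.61), ([0.5252, 0.0149, 0.0332], 0.58)]
top collar_centre [([0.5314, -0.0479, 0.0361], 0.75)]
top ejector_fixture [([0.5161, 0.0457, -0.0003], 0.58)]
top flask [([0.41, 0.0714, -0.0042], 0.6)]
top vial []
top die_body [([0.4277, -0.0297, -0.0005], 0.93)]
top mortar [([0.6146, 0.0031, 0.001], 0.84), ([0.5075, 0.1275, 0.0073], 0.51)]
{'fx': 422.24824781048255, 'fy': 422.24824781048255, 'cx': 318.0866443899517, 'cy': 199.17298047083773, 'position': array([0.42912949, 0.0441682 , 0.91005536]), 'orientation': array([-0.03568253,  0.71505745, -0.69498148,  0.06648572])}
side bore_mouth [([0.5136, 0.0466, 0.0361], 0.79)]
side tray_centre [([0.5037, 0.1271, 0.0096], 0.81)]
side knob_centre [([0.5138, 0.0757, 0.0943], 0.54)]
side rod_tip [([0.5219, 0.0096, 0.0342], 0.58)]
side collar_centre [([0.531, -0.0477, 0.0359], 0.55)]
side ejector_fixture [([0.5214, 0.0427, 0.0054], 0.79), ([0.6064, 0.1645, -0.0015], 0.59)]
side flask [([0.4146, 0.0682, 0.004], 0.78)]
side vial [([0.603, 0.1671, -0.0006], 0.62), ([0.5201, 0.0123, 0.0334], 0.58)]
side die_body [([0.4292, -0.0303, -0.0027], 0.57)]
side mortar [([0.6146, 0.0111, -0.0033], 0.81)]
{'fx': 423.3527286088543, 'fy': 423.3527286088543, 'cx': 322.35634548511905, 'cy': 195.66814308983803, 'position': array([0.51147513, 0.74658835, 0.5279449 ]), 'orientation': array([ 0.01570605, -0.01596216,  0.87008318, -0.49239598])}
1.1 [5.20072958e-05 9.76998324e-01 2.13246977e-01 2.17029035e-07]
```

```bash
python3 - <<'E'
import cv2
a=cv2.imread("pics/top0.png")[100:300,220:480];b=cv2.imread("pics/side0.png")[120:320,180:440]
f=lambda i:cv2.resize(i,None,fx=2.2,fy=2.2)
cv2.imwrite("pics/c0.png",cv2.resize(cv2.vconcat([a,b]),(390,600)) if 0 else cv2.resize(cv2.hconcat([a,b]),(800,308)))
E
```

```text
(no output)
```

View pics/top0.png

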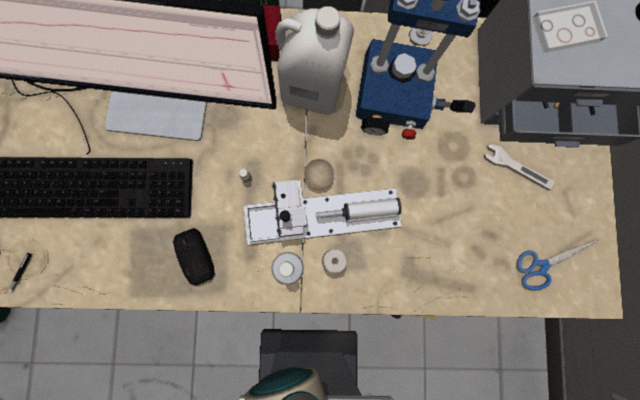

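View pics/side0.png

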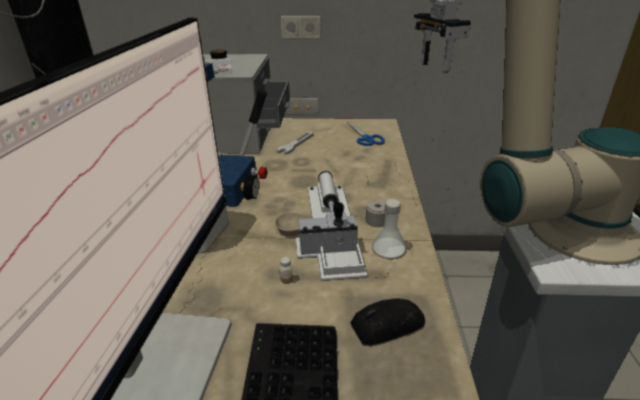

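The top view shows the fixture with its tray on the left at (262,222), the black knob at (285,215) and the housing on the right at (375,208). The flask is at (288,268) and the die body at (335,262), both on the robot's side, with the mortar at (320,175) and the vial at (245,175). This agrees with the marks, with fixture yaw about 8°. Next I'll move over the knob and refine with the wrist camera.

```bash
cat > h.py <<'E'
from plant import r, gripper_to, inverse_kinematics, vision, models, telemetry
import numpy as np, cv2, json
LOC={"bore_mouth":(0,0,.036),"tray_centre":(0,.08,.008),"knob_centre":(0,.032,.0945),"ejector_fixture":(0,0,0)}
def fit(pairs):
    "pairs (fixture xy, world xy) -> origin, yaw"
    L=np.array([p[0] for p in pairs]);W=np.array([p[1] for p in pairs])
    l=L-L.mean(0);w=W-W.mean(0)
    t=np.arctan2((l[:,0]*w[:,1]-l[:,1]*w[:,0]).sum(),(l*w).sum())
    return W.mean(0)-R(t)@L.mean(0),t
def R(t): return np.array([[np.cos(t),-np.sin(t)],[np.sin(t),np.cos(t)]])
def load(): d=json.load(open("fix.json")); return np.array(d["o"]),d["t"]
def F(x,y,z):
    o,t=load(); return np.r_[o+R(t)@[x,y],z]
def inv(p):
    o,t=load(); p=np.array(p); return np.r_[R(t).T@(p[:2]-o),p[2]]
def Q(s=1):   # tool down, closing along fixture x
    a=load()[1]+s*np.pi/2; return np.array([0,np.cos(a/2),np.sin(a/2),0])
def G(x,y,z): return F(x,y,z+.006)   # TCP for a grasp point
def st(m=""):
    print(m,"t",round(telemetry.current_t(),2),"fix",np.round(inv(telemetry.current_ee_pos()),4),"F",np.round(telemetry.current_wrist_force(),1),"open",round(telemetry.current_opening(),4))
E
python3 - <<'E'
from h import *
P=[((0,0),(.5159,.0464)),((0,0),(.5136,.0466)),((0,.08),(.5077,.1281)),((0,.08),(.5037,.1271)),((0,.032),(.5101,.0751)),((0,.032),(.5138,.0757)),((0,-.0955),(.5314,-.0479)),((0,-.0955),(.531,-.0477))]
o,t=fit(P);json.dump({"o":o.tolist(),"t":t},open("fix.json","w"));print(o,t)
for s in(1,-1):
    for p in (F(0,.0,.26),G(0,.032,.095),G(.045,.032,.105),G(0,-.068,.04),G(0,-.022,.04)): print(s,np.round(inverse_kinematics(p,Q(s)),2) if inverse_kinematics(p,Q(s)) is not None else None)
for n in("rod_tip","collar_centre"):print(n)
print(inv((.6146,.0071,0)),inv((.412,.07,0)),inv((.428,-.03,0)))
E
```

```text
[0.51649982 0.04634384] 0.14592821919767185
1 [-0.04  0.17  1.57 -0.    1.4  -0.19]
1 [ 0.02  0.3   1.82 -0.    1.02 -0.13]
1 [ 0.03  0.35  1.71 -0.    1.08 -0.12]
1 [-0.17  0.38  1.87 -0.    0.89 -0.32]
1 [-0.09  0.37  1.89 -0.    0.89 -0.23]
-1 None
-1 None
-1 None
-1 None
-1 None
rod_tip
collar_centre
[ 0.09135103 -0.05309156  0.        ] [-0.09994927  0.03860013  0.        ] [-0.09866041 -0.06266358  0.        ]
```

```bash
python3 - <<'E'
from h import *
r.move_to(F(0,0,.27),Q()); gripper_to(.05,40); st()
im=vision.snapshot("wrist"); cv2.imwrite("pics/w0.png",im[:,:,::-1])
for n in ["bore_mouth","tray_centre","knob_centre","rod_tip","collar_centre","ejector_fixture","die_body","flask"]:
    for d in models.mark_of(n,"wrist")[:2]: print(n,np.round(d["at"],4),"fix",np.round(inv(d["at"]),4),round(d["score"],2))
print(vision.get_calibration("wrist"))
E
```

```text
t 4.19 fix [-0.    0.    0.27] F [-0.1 -0.1 -0.4] open 0.0499
bore_mouth [0.5181 0.0456 0.0397] fix [ 0.0015 -0.001   0.0397] 0.73
tray_centre [0.5055 0.1226 0.0089] fix [0.0002 0.077  0.0089] 0.71
knob_centre [0.5095 0.076  0.0962] fix [-0.0026  0.0304  0.0962] 0.84
rod_tip [0.5225 0.0145 0.0358] fix [ 0.0013 -0.0324  0.0358] 0.91
collar_centre [ 0.5341 -0.0426  0.04  ] fix [ 0.0045 -0.0906  0.04  ] 0.77
collar_centre [ 0.4306 -0.0256  0.0037] fix [-0.0954 -0.0587  0.0037] 0.48
ejector_fixture [0.5162 0.0417 0.0014] fix [-0.001  -0.0046  0.0014] 0.58
die_body [0.5182 0.0422 0.0055] fix [ 0.0011 -0.0043  0.0055] 0.7
flask [ 4.108e-01  6.710e-02 -2.000e-04] fix [-0.1016  0.0359 -0.0002] 0.81
{'fx': 354.61664085675517, 'fy': 354.61664085675517, 'cx': 322.3307473304753, 'cy': 200.3414988895981, 'position': array([0.50598632, 0.12945408, 0.42410256]), 'orientation': array([0.14595084, 0.98662972, 0.07179358, 0.01028716])}
```

View pics/w0.png

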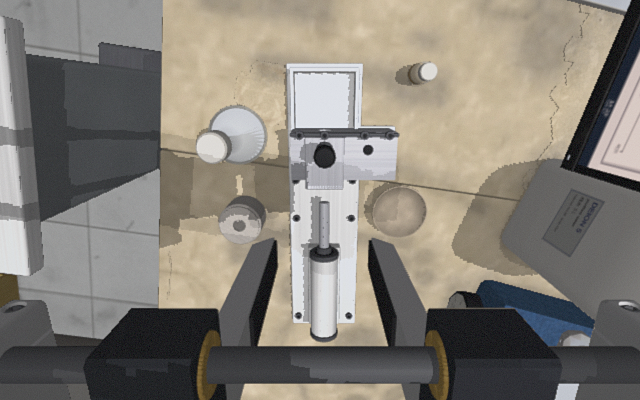

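The wrist view shows the knob at (325,155), the bore axis running straight down the column at about 324, the rod tip at (324,203) and the housing at (323,295). I'll back-project these with the calibration.

```bash
cat >> h.py <<'E'
from scipy.spatial.transform import Rotation as Ro
def bp(c,u,v,z):
    k=vision.get_calibration(c);q=k["orientation"];M=Ro.from_quat([q[1],q[2],q[3],q[0]]).as_matrix()
    d=M@[(u-k["cx"])/k["fx"],(v-k["cy"])/k["fy"],1]; p=k["position"]; return p+d*(z-p[2])/d[2]
E
python3 - <<'E'
from h import *
for n,u,v,z in[("knobtop",324.5,151.5,.107),("tip",324.3,202,.042),("houstopfront",323.5,249,.054),("housing end",323.5,338,.03),("tray far L",288,64,.026),("tray far R",362.5,64,.026),("base L",293,322,.008),("base R",355,322,.008)]: print(n,np.round(inv(bp("wrist",u,v,z)),4))
im=vision.snapshot("wrist")
for n in("knob_centre",):
  for d in models.regions_of(n,"wrist")[:1]:
    m=d["pixels"];ys,xs=np.nonzero(m);print(xs.min(),xs.max(),ys.min(),ys.max(),xs.mean(),ys.mean())
# dark blob
g=im[135:175,300:350].max(2);n_,l,s,c=cv2.connectedComponentsWithStats((g<50).astype(np.uint8));print(s,c+[300,135])
cv2.imwrite("pics/w0c.png",cv2.resize(im[110:260,270:410,::-1],None,fx=4,fy=4))
E
```

```text
knobtop [0.0034 0.0336 0.107 ]
tip [ 0.0036 -0.0338  0.042 ]
houstopfront [ 0.0026 -0.086   0.054 ]
housing end [ 0.0027 -0.2246  0.03  ]
tray far L [-0.0346  0.113   0.026 ]
tray far R [0.0436 0.113  0.026 ]
base L [-0.0389 -0.2159  0.008 ]
base R [ 0.0459 -0.2159  0.008 ]
314 335 145 168 324.4056603773585 156.3183962264151
[[   0    0   50   40 1650]
 [  23    0    3    2    5]
 [  14    9   21   24  345]] [[324.6430303  154.27515152]
 [323.8        135.4       ]
 [323.82608696 155.85217391]]
```

View pics/w0c.png

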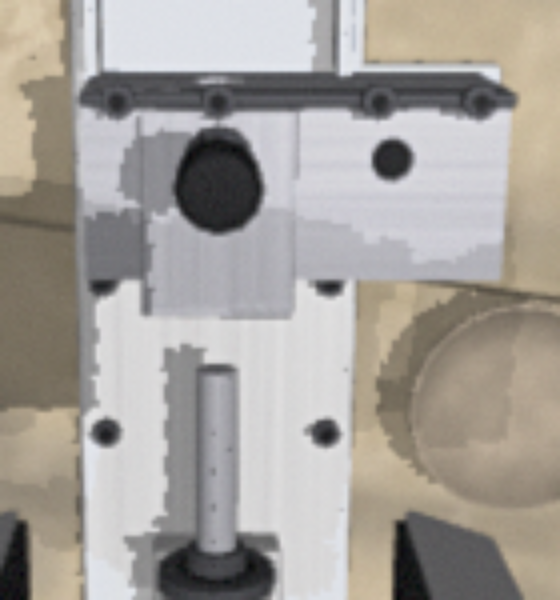

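The crop shows the knob upright on the guard flange, the second index hole to its right, and the rod tip exposed and centred. The lateral offset of the fixture is about +2 mm. I'll close on the knob gently, use the force to centre, and then grip.

```bash
python3 - <<'E'
from h import *
o=F(.002,.0005,0)[:2];t=load()[1];json.dump({"o":o.tolist(),"t":t},open("fix.json","w"))
r.move_l(G(0,.032,.14),Q(),vel=.2); 
print(r.move_l(G(0,.032,.096),vel=.1,guard=8)); st("down")
gripper_to(.015,4); st("closed4"); f=telemetry.current_wrist_force(); print("fixF",R(t).T@f[:2],telemetry.current_finger_force())
E
```

```text
False
down t 6.12 fix [0.0006 0.0318 0.1026] F [-0.1  0.5  0.1] open 0.05
closed4 t 6.69 fix [-0.      0.032   0.1022] F [-1.4 -0.6  1.4] open 0.0208
fixF [-1.50639853 -0.41077994] 4.000096049676358
```

```bash
python3 - <<'E'
from h import *
t=load()[1]
ff=lambda:print("   fixF",np.round(np.r_[R(t).T@telemetry.current_wrist_force()[:2],telemetry.current_wrist_force()[2]],1))
gripper_to(.015,50); st("grip"); ff()
p=telemetry.current_ee_pos()
r.move_l(p+np.array([0,0,.0104]),vel=.04); r.hold(.15); st("lift"); ff()
E
```

```text
grip t 6.91 fix [0.     0.032  0.1022] F [-1.   0.1  3.4] open 0.0197
   fixF [-1.   0.2  3.4]
lift t 7.47 fix [-0.0003  0.0319  0.112 ] F [  1.9  -0.6 -10.9] open 0.0194
   fixF [  1.8  -0.9 -10.9]
```

```bash
python3 - <<'E'
from h import *
t=load()[1]
ff=lambda:print("   fixF",np.round(np.r_[R(t).T@telemetry.current_wrist_force()[:2],telemetry.current_wrist_force()[2]],1))
p=inv(telemetry.current_ee_pos())
r.move_l(F(.0225,.032,p[2]),vel=.05);st("mid");ff()
print(r.move_l(F(.0452,.032,p[2]),vel=.04,guard=25)); r.hold(.1);st("end");ff()
r.move_l(F(.0450,.032,p[2]-.009),vel=.05); st("lowered");ff()
gripper_to(.045); r.hold(.2); st("rel");ff()
r.move_l(F(.045,.032,.16),vel=.2)
r.move_l(F(.0,-.03,.27),vel=.25);r.hold(.1)
im=vision.snapshot("wrist"); cv2.imwrite("pics/w1.png",im[:,:,::-1])
for n in["knob_centre","rod_tip","collar_centre"]:
    for d in models.mark_of(n,"wrist")[:2]: print(n,"fix",np.round(inv(d["at"]),4),round(d["score"],2))
E
```

```text
mid t 8.07 fix [0.0236 0.0319 0.1121] F [  0.7  -0.7 -11.3] open 0.0194
   fixF [  0.6  -0.8 -11.3]
False
end t 8.89 fix [0.0453 0.0319 0.1121] F [ -1.1  -2.5 -11. ] open 0.0191
   fixF [ -1.4  -2.3 -11. ]
lowered t 9.22 fix [0.0453 0.032  0.1033] F [-1.6 -2.2 -8.1] open 0.0192
   fixF [-1.9 -1.9 -8.1]
rel t 10.03 fix [0.045 0.032 0.103] F [ 0.2 -0.3  0. ] open 0.0452
   fixF [ 0.2 -0.3  0. ]
knob_centre fix [0.0422 0.0333 0.0945] 0.62
rod_tip fix [-0.0002 -0.033   0.0338] 0.71
collar_centre fix [ 0.0011 -0.0912  0.0374] 0.72
collar_centre fix [-0.0984 -0.0598  0.0008] 0.66
```

View pics/w1.png

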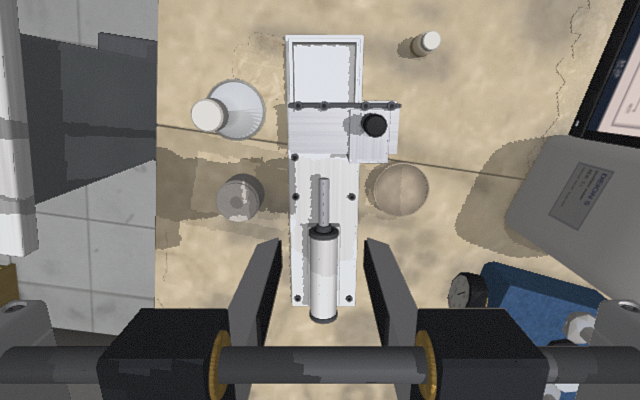

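The wrist view now shows the guard open, with the knob at (375,124) and the bore face clear ahead of the rod tip at (324,180). The standing objects haven't moved. To check that the pin has dropped, I'll touch the knob top with closed fingers and look from the side.

```bash
python3 - <<'E'
from h import *
im=vision.snapshot("side")
for n in["knob_centre"]:
    for d in models.mark_of(n,"side")[:2]: print(n,"fix",np.round(inv(d["at"]),4),round(d["score"],2))
gripper_to(0.0,10)
r.move_l(F(.045,.032,.145),vel=.25); r.hold(.1)
print(r.move_l(F(.045,.032,.129),vel=.03,guard=3)); st("touch")
z=telemetry.current_ee_pos()[2]-r.nose_length; print("knob top z",z)
r.move_l(F(.045,.032,.16),vel=.2)
E
```

```text
knob_centre fix [0.0461 0.0279 0.0929] 0.5
True
touch t 13.65 fix [0.045  0.0318 0.1321] F [-1.2  0.4  5.5] open 0.0004
knob top z 0.10714352210583097
```

The knob top is at 107 mm, so the pin is fully down. On to the rod's first stroke.

```bash
python3 - <<'E'
from h import *
t=load()[1]
ff=lambda:print("   fixF",np.round(np.r_[R(t).T@telemetry.current_wrist_force()[:2],telemetry.current_wrist_force()[2]],1))
r.move_l(F(0,-.064,.17),vel=.25); gripper_to(.04)
print(r.move_l(G(0,-.064,.040),vel=.12,guard=8)); st("down")
gripper_to(.006,5); st("c5");ff()
gripper_to(.006,40); st("c40");ff()
print(r.move_l(G(0,-.020,.040),vel=.06,guard=30)); st("push");ff()
gripper_to(.03); r.hold(.25); st("rel")
r.move_l(F(0,-.02,.12),vel=.2); r.move_l(F(0,-.06,.25),vel=.25)
im=vision.snapshot("wrist"); cv2.imwrite("pics/w2.png",im[:,:,::-1])
for n in["knob_centre","rod_tip","collar_centre"]:
    for d in models.mark_of(n,"wrist")[:2]: print(n,"fix",np.round(inv(d["at"]),4),round(d["score"],2))
E
```

```text
False
down t 16.48 fix [ 0.0006 -0.0642  0.0466] F [1.2 0.9 0.7] open 0.0399
c5 t 17.02 fix [-0.0004 -0.064   0.0462] F [-2.3 -0.4  2.6] open 0.012
   fixF [-2.4 -0.1  2.6]
c40 t 17.24 fix [-0.0004 -0.064   0.0462] F [-2.3 -0.5  4.2] open 0.0117
   fixF [-2.3 -0.2  4.2]
False
push t 18.12 fix [-0.0003 -0.0198  0.0462] F [-3.2 -1.4  5.5] open 0.0113
   fixF [-3.3 -0.9  5.5]
rel t 18.88 fix [-0.0021 -0.0196  0.0456] F [-5.1 -1.   3.2] open 0.0299
knob_centre fix [0.0455 0.0314 0.0958] 0.7
knob_centre fix [-0.0004  0.0754  0.0055] 0.43
collar_centre fix [-0.0011 -0.0492  0.037 ] 0.92
```

View pics/w2.png

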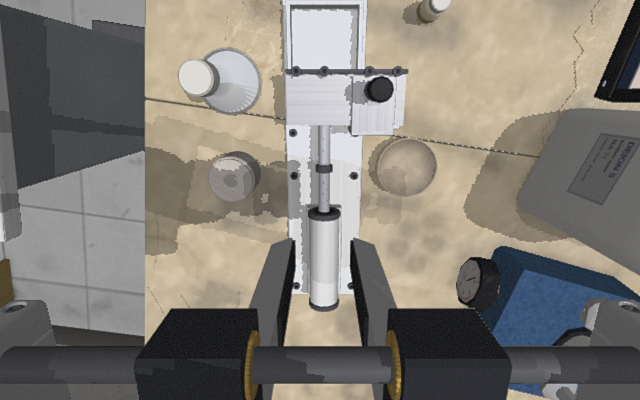

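The rod has entered the bore: the collar at (324,168) sits at fixture y ≈ -49 mm, so the rod is at about 52 mm. The bare rod between collar and housing is clear. I'll regrip behind the collar and push home.

```bash
python3 - <<'E'
from h import *
t=load()[1]
ff=lambda:print("   fixF",np.round(np.r_[R(t).T@telemetry.current_wrist_force()[:2],telemetry.current_wrist_force()[2]],1))
gripper_to(.034); r.move_l(F(0,-.071,.12),vel=.25)
print(r.move_l(G(0,-.071,.040),vel=.12,guard=8)); st("down")
gripper_to(.006,40); st("c40");ff()
print(r.move_l(G(0,-.015,.040),vel=.05,guard=18)); st("push");ff()
gripper_to(.026); r.hold(.2); st("rel");ff()
r.move_l(F(0,inv(telemetry.current_ee_pos())[1],.12),vel=.2); r.move_l(F(0,-.06,.25),vel=.25);r.hold(.2)
im=vision.snapshot("wrist"); cv2.imwrite("pics/w3.png",im[:,:,::-1])
for n in["knob_centre","slug_centre","collar_centre"]:
    for d in models.mark_of(n,"wrist")[:2]: print(n,"fix",np.round(inv(d["at"]),4),round(d["score"],2))
E
```

```text
False
down t 22.04 fix [ 0.0009 -0.0712  0.0469] F [0.7 0.3 0.6] open 0.0341
c40 t 22.54 fix [-0.0004 -0.0711  0.0465] F [-2.3 -0.8  5.4] open 0.011
   fixF [-2.4 -0.5  5.4]
True
push t 23.41 fix [-0.0004 -0.0291  0.0465] F [ 0.6 -2.8  2. ] open 0.0108
   fixF [ 0.2 -2.8  2. ]
rel t 24.07 fix [-0.0013 -0.0286  0.0461] F [-0.9  1.  -0.6] open 0.026
   fixF [-0.7  1.2 -0.6]
knob_centre fix [0.0448 0.0305 0.0955] 0.58
slug_centre fix [-0.0004  0.0776  0.0137] 0.71
collar_centre fix [-0.     -0.0076  0.0395] 0.75
```

View pics/w3.png

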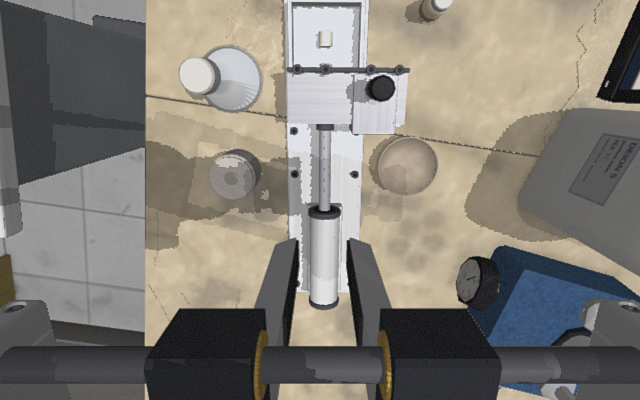

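The slug is in the tray at (325,39) and the collar is at the block face at (325,127). The margin on "home" is unclear, so I'll give the rod one more push against its stop.

```bash
python3 - <<'E'
from h import *
t=load()[1]
ff=lambda:print("   fixF",np.round(np.r_[R(t).T@telemetry.current_wrist_force()[:2],telemetry.current_wrist_force()[2]],1))
r.move_l(F(0,-.045,.12),vel=.25)
print(r.move_l(G(0,-.045,.040),vel=.12,guard=8))
gripper_to(.006,50); st("c50");ff()
print(r.move_l(G(0,-.030,.040),vel=.03,guard=32)); st("push");ff()
gripper_to(.026); r.hold(.2); st("rel");ff()
r.move_l(F(0,inv(telemetry.current_ee_pos())[1],.12),vel=.2); r.move_l(F(0,-.03,.25),vel=.25);r.hold(.2)
im=vision.snapshot("wrist"); cv2.imwrite("pics/w4.png",cv2.resize(im[20:220,230:430,::-1],None,fx=3,fy=3))
for n in["knob_centre","slug_centre","collar_centre"]:
    for d in models.mark_of(n,"wrist")[:2]: print(n,"fix",np.round(inv(d["at"]),4),round(d["score"],2))
E
```

```text
False
c50 t 27.52 fix [-0.0003 -0.0452  0.0467] F [-2.5 -0.8  6.1] open 0.0107
   fixF [-2.5 -0.4  6.1]
True
push t 27.91 fix [-0.0003 -0.0449  0.0468] F [-0.  -3.3  1.6] open 0.0104
   fixF [-0.5 -3.2  1.6]
rel t 28.57 fix [-0.0013 -0.0441  0.0462] F [ 0.8 -0.5 -0.3] open 0.0258
   fixF [ 0.7 -0.6 -0.3]
knob_centre fix [0.0427 0.0303 0.0962] 0.67
slug_centre fix [0.0001 0.0784 0.0108] 0.53
collar_centre fix [-0.0012 -0.0072  0.0387] 0.72
```

View pics/w4.png

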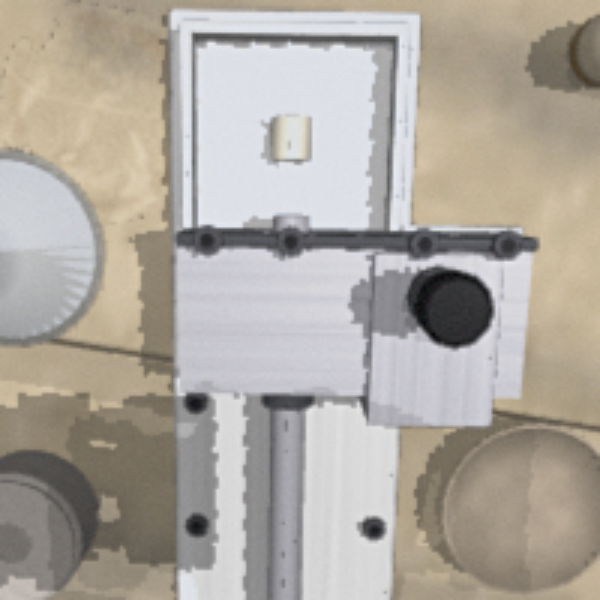

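The second push moved the rod only 0.3 mm before the force guard stopped it, so it is on its stop. The crop shows the collar against the block face at (287,400), the rod end out of the bore at (290,220) and the slug at rest in the tray at (292,138). The guard is open and nothing is touching the gripper.

```bash
python3 -c "
from plant import r
print(r.sign_off())"
```

```text
the job is handed in; nothing more can be done
None
```

The job is handed in and no verdict came back; by my checks the guard is locked open with the pin down, the rod is home against its stop, the slug is in the catch tray, and the flask, vial, die body and mortar looked undisturbed in the pictures.

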